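# Hang the brass check weight on the spring balance's safety hook

### The job

The press's spring balance is due for its check: take the brass weight out of the wooden holder and hang it by its bail on the balance's safety hook, pressing it in past the sprung latch so that it hangs freely in the bottom of the hook with the latch snapped shut above it. Do not run the balance down to its stop, and leave the steel and red weights standing in the holder.

Things in the scene. Friction and masses are not known exactly. Their poses are not given: they have to be found in the camera images.
- holder: Fixed wooden block 70 x 152 x 36 mm; three bores 43 mm wide and 30 mm deep (floors 6 mm above the table) in a row along its y at -50, 0, +50 mm, a weight in each, in any order, only the top 6 mm of the bodies in sight. An aluminium plate 80 mm high closes each end (y = +-78.5 mm). Bails stand in line with the row, 8 mm apart. Origin: centre of its underside; z up.
- weight_brass: The brass weight, 0.3 to 0.44 kg: round body 40 mm in diameter, 36 mm high, on whose flat foot it stands by itself, with a rigid bail (square loop of 8 mm round steel bar) on top in its y-z plane: legs at y = +-17 mm, straight up to z = 87 mm, 42 mm over the outside, 26 mm inside; clear opening from z = 36 to 92 mm. Origin: centre of the foot; z up.
- weight_steel: The bare steel weight, same shape and size as the brass one; stays in the holder. Origin: centre of the foot.
- weight_red: The red painted weight, same shape and size; stays in the holder. Origin: centre of the foot.
- bail_top (a point): Middle of the cross bar at the top of the brass weight's bail, on its axis, 96 mm above the foot; the bar runs along y, straight over 16 mm. In the holder only this bar can be taken, across its 8 mm thickness; but it enters the hook only with no finger before or behind it, so there the bail must be held by its legs. Axes as the weight's.
- balance: Fixed bench spring balance: base plate 130 x 90 x 10 mm (x = -77 to +53 mm), blue column 54 mm wide, 201 mm high, from x = -4 to +44 mm. The dark hook sticks out along its -x in the plane y = 0; the axis of its level 8 mm round shank is 155 mm above the table when unloaded. Origin: on the table under the column's front; z up.
- hook (a joint): How far the hook is pulled down, in m: 0 unloaded, lower stop at 0.035. Spring 400 N/m (10 N pull it down 25 mm); the brass weight alone gives 0.007 to 0.011.
- hook_seat (a point): Bottom of the hook: top of the shank, 78 mm out from the column's front, 159 mm above the table unloaded; the axis of a bar hanging there is 4 mm above it. 5 mm further out the inner side of the hook's upright point begins. Moves with the hook; axes as the balance's.
- hook_tip (a point): Top of the hook's upright point (8 mm round bar, top leaning slightly outward), 89 mm out from the column's front and 36 mm above hook_seat. Moves with the hook; axes as the balance's.
- latch_hinge (a point): Hinge axis (along y) of the hook's latch, between two ears (13 mm over both, 3 mm higher than this point), 37 mm above and 24 mm behind hook_seat. Moves with the hook; axes as the balance's.
- latch (a joint): Latch angle in rad, 0 shut, up to 1.0: sprung steel tongue 8 mm wide, 33 mm long, sloping 25 degrees down and outward from latch_hinge to the inside of the point. A bar lowered close behind the point swings it down; this takes about 8 N in all, twice the weight, so the hook sinks some 20 mm meanwhile; near 0.45 rad the bar slips past its end and it snaps shut above the bar.
- doc_post: Fixed document holder overhead, on the left: a grey bar 40 mm wide along x (from -375 to +359 mm of its origin), underside 568 mm above the table, carrying hanging upright sheets down to 480 mm, from y = -75 to +65 mm and x = -235 to +175 mm. Keep arm and wrist clear of it, also when swinging in from the left. Origin: on the table under the bar; axes as the robot's.
Not all that is in view belongs to the job. What is shaped like the weight_red but black is not meant. Several things have the shape of the weight_brass; the one meant has the colours described above.

How it is judged (in metres and radians):
On the way, in this order (a step that is already met when the one before it is completed fails the run):
1. the brass weight is out of its bore (z of weight_brass in the frame of holder above 0.037 m), for 0.1 s.
2. the bail's bar pushes the latch open from above (value of joint latch above 0.2 rad and contact force between weight_brass and balance above 0.5 N), for 0.05 s.
At the end, for the whole second after the job is handed in: The brass weight hangs free, nearly at rest, upright (0.3 rad), its bail bar in the bottom of the hook between point and latch ears (axis 1 to 9 mm above hook_seat), the hook down 4.5 to 16 mm by its load, the latch shut (under 0.08 rad); the steel and red weights still stand in their bores (z of bail_top in the frame of hook_seat between 0.001 and 0.009 m and x of bail_top in the frame of hook_seat between -0.008 and 0.018 m and y of bail_top in the frame of hook_seat between -0.016 and 0.016 m and value of joint hook between 0.0045 and 0.016 m and value of joint latch below 0.08 rad and angle between weight_brass's own z axis and vertical below 0.3 rad and linear speed of weight_brass below 0.08 m/s and z of each of weight_steel, weight_red in the frame of holder below 0.012 m and angle between each of weight_steel, weight_red's own z axis and vertical below 0.2 rad); the robot touches nothing.
It fails at once if the balance is run down to its stop (hook down more than 33 mm) (value of joint hook above 0.033 m).
It fails at once if the steel or red weight is taken out of its bore (z of any of weight_steel, weight_red in the frame of holder above 0.025 m).
It also fails if it takes over 72 s, if anything falls off the work surface, if the arm or the gripper's body presses on something with over 40 N, if the wrist force passes 120 N, or if a joint passes its speed limit or range.

### The arm

A 6-joint arm with a two-finger parallel gripper is mounted at the origin on a cart in front of the work surface, level with it; the furniture and walls round the work are solid. World frame = base frame: x ahead of the robot, y to its left, z up, the work surface at z = 0. Lengths are in mm, angles in degrees, forces in N, time in s.
With the tool pointing down it reaches from about 300 to 850 mm from the base axis. Payload 4.2 kg.
Tool frame: the origin (TCP) lies at the very end of the fingers, on their centre line; the grasp point (between the pads) lies 19 mm behind it (env.grasp_offset is the distance from the TCP to the grasp point, in mm); z points along the fingers, y is the line along which they close (so a half turn about z gives the same grasp; the last joint's range is limited). The gripper opens to 91 mm and grips with 3 to 60 N. Pads are 32 mm wide; open, the fingers measure 118 mm over their backs; the gripper's body (76 mm by 178 mm) begins 60 mm behind the grasp point.
Start: joints at [73.51, 18.312, 89.639, -0, 72.044, -1.146], TCP at [152.153, 554.52, 213.976] pointing down, gripper open.
Joint ranges: [-177.97, 177.97], [-48.28, 115.42], [12.27, 149.76], [-77.06, 257.06], [2.81, 150.46], [-146.56, 146.56]. Speed limits (degrees/s): [147.25, 147.25, 180, 180, 180, 180].

### API

Orientations are given as [roll, pitch, yaw] about the fixed x, y, z axes, in that order (R = Rz(yaw) Ry(pitch) Rx(roll)).
In Python, from workcell import env gives the robot as it stands. The module is installed in compiled form; this text tells all that it offers.
- The arm moves only by the tool send_rows, never from a script. Its argument "motion" is a list of rows, each an object of numbers: "tx", "ty", "tz": the shift along the tool's x, y, z in units of 500 mm (1.0 is 500 mm); "rx", "ry", "rz": the turn, a rotation vector about the tool's x, y, z in units of 30 degrees (1.0 is 30 degrees); "gripper": the closure, from -1 (fully open) to 1 (shut). In form: [{"tx": .., "ty": .., "tz": .., "rx": .., "ry": .., "rz": .., "gripper": ..}, ...]. A call has 1 to 12 rows; each row shifts and turns the commanded pose from where the row before left it, along the tool's axes as they then stand; what a row does not reach is not made up. A row lasts 1/8 s, in which the tool goes at most 62.5 mm and 10.7 degrees, less where a joint would pass 70% of its speed; a pose out of reach is approached as far as the arm can. A call with a number of a shift or a turn outside -1 to 1 is refused whole. A call with a gripper value outside its range is refused whole. The fingers move at their own pace and stop on an object; "grip_force" is the grip in N (left out, the last holds). Time passes only in rows, so rows that do not move let the fingers close. It gives the time, the measured TCP pose, the force, the opening and the grip force at its end, in the units of the state.
- env.state(): the state, without advancing time (a new reading comes with each control period).
- env.grab_frame(name): name is "scene" or "top"; returns a dict with "frame" (480x640x3 uint8, red, green, blue), "vertical_fov" (degrees; the focal length in pixels is half the picture's height over the tangent of half this angle, whatever the lens; pixels are square), "cx", "cy" (the principal point, pixels), "rvec" (rotation vector, rad) and "tvec" (3), from world to camera coordinates, as OpenCV has them. Camera axes: x right, y down, z forward; pixel columns grow to the right and rows downward; lengths in mm; the calibration is good to about 2 mm. A picture is of the moment at which its call begins. There is no depth.
- env.job_done(): hands the job in; it is judged then, once.
The state is a dict: "time_s": time; "qpos": joint angles; "qvel": joint speeds; "effort": joint torques, N m; "ee_pos": TCP position; "ee_rot": TCP orientation; "force": force on the tool from outside, world axes, zero at the start; "torque": the same for the moment, N m; "gripper_width": finger opening in mm; "gripper_force": force on a finger pad.
Only numpy, scipy, OpenCV 4.12 (cv2) and the standard library are available. Lean on these libraries where they do the work, as an engineer would, in place of code of your own. Each camera call takes 0.05 s, during which the arm holds its last target. There are 200 camera calls.

## Working session

There is one attempt and no reset: what is moved stays moved. The work goes in short steps, Python scripts to look and compute and a tool call to move; the robot and the scene stay as the last step left them, time stands still between calls to the robot, and variables do not carry over. Pictures are saved under pics/ and viewed, at most 10 in all, crops included, and the job is handed in when it is done.

Besides the shell and the picture viewer there is one more tool, called as name(argument=value, ...), one argument or row to a line, values as JSON. send_rows: Moves the arm, as the interface text tells. Shifts and turns lie within -1 to 1; 1 stands for 500 mm of shift or 30 degrees of turn. Its arguments: {"type":"object","properties":{"motion":{"type":"array"},"grip_force":{"type":"number"}},"required":["motion"]}

```bash
mkdir -p pics; cat > h.py <<'E'
import numpy as np, cv2
from workcell import env
from scipy.spatial.transform import Rotation as R
def grab(n,save=None):
    g=env.grab_frame(n)
    if save: cv2.imwrite('pics/'+save,g['frame'][:,:,::-1])
    f=240/np.tan(np.radians(g['vertical_fov'])/2)
    K=np.array([[f,0,g['cx']],[0,f,g['cy']],[0,0,1.]])
    return g['frame'],K,np.array(g['rvec'],float).ravel(),np.array(g['tvec'],float).ravel()
def ray(K,rv,tv,uv,z):
    Rm=cv2.Rodrigues(rv)[0]; c=-Rm.T@tv
    d=Rm.T@np.linalg.solve(K,[uv[0],uv[1],1]); return c+d*(z-c[2])/d[2]
def proj(K,rv,tv,P): return cv2.projectPoints(np.array(P,float).reshape(-1,1,3),rv,tv,K,None)[0].reshape(-1,2)
E
python3 - <<'E'
from h import *
for n in('scene','top'):
    f,K,rv,tv=grab(n,n+'1.png'); Rm=cv2.Rodrigues(rv)[0]
    print(n,K[0,0],K[:2,2],(-Rm.T@tv).round(),Rm.round(2).tolist())
print(env.state())
E
```

```text
scene 507.2571198849721 [318.10618355 239.65768288] [ -24. -304.  874.] [[0.47, -0.88, 0.01], [-0.66, -0.36, -0.67], [0.59, 0.3, -0.75]]
top 597.7176981514174 [314.52555976 248.75170735] [ 340.   -2. 1366.] [[-0.01, -1.0, -0.01], [-0.98, 0.01, -0.18], [0.18, 0.01, -0.98]]
{'time_s': 0.1, 'qpos': array([ 7.35088962e+01,  1.83470192e+01,  8.96987094e+01, -1.26762844e-03,
        7.20432821e+01, -1.14646798e+00]), 'qvel': array([ 0.02592796, -0.05872622, -0.1301647 , -0.00528088,  0.04029132,
       -0.07921435]), 'effort': array([ 1.19670303e-04, -4.13332951e+01, -2.32509023e+01,  7.28761987e-02,
        4.22633754e-02, -3.38736322e-05]), 'ee_pos': array([152.04453309, 554.07367637, 213.21875035]), 'ee_rot': array([-1.79910983e+02, -5.75919659e-04,  1.64655755e+02]), 'force': array([-0.05726353,  0.41500314, -0.37392641]), 'torque': array([-0.05603998,  0.03329267, -0.00937253]), 'gripper_force': 0.0, 'gripper_width': 91.34801596218858}
```

View pics/scene1.png

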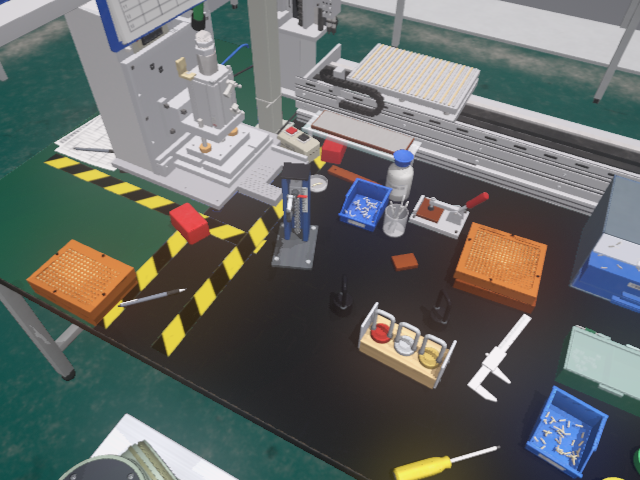

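View pics/top1.png

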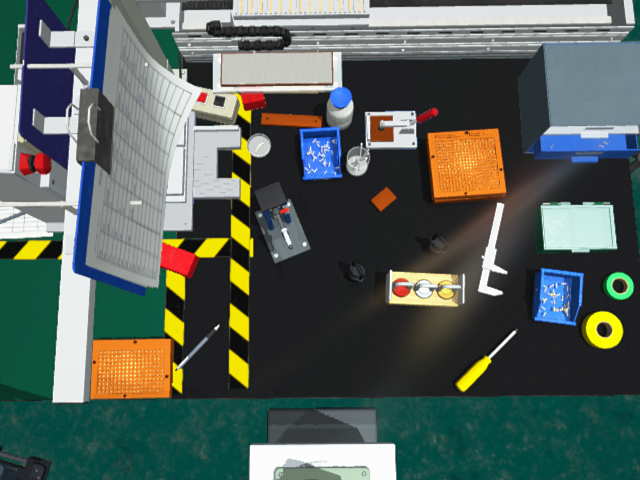

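The scene picture shows the holder at about (405,345) with red, steel and brass from left to right, and the balance at (297,215). In the top view the holder is at (425,288) and the balance at (283,225). I'll enlarge both.

```bash
python3 - <<'E'
import cv2,numpy as np
s=cv2.imread('pics/scene1.png');t=cv2.imread('pics/top1.png')
c=lambda im,x,y,w,h:cv2.resize(im[y:y+h,x:x+w],(400,300),interpolation=cv2.INTER_CUBIC)
cv2.imwrite('pics/c1.png',np.vstack([np.hstack([c(s,345,295,120,90),c(t,375,250,100,75)]),np.hstack([c(s,235,155,160,120),c(t,235,175,120,90)])]))
E
```

```text
(no output)
```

View pics/c1.png

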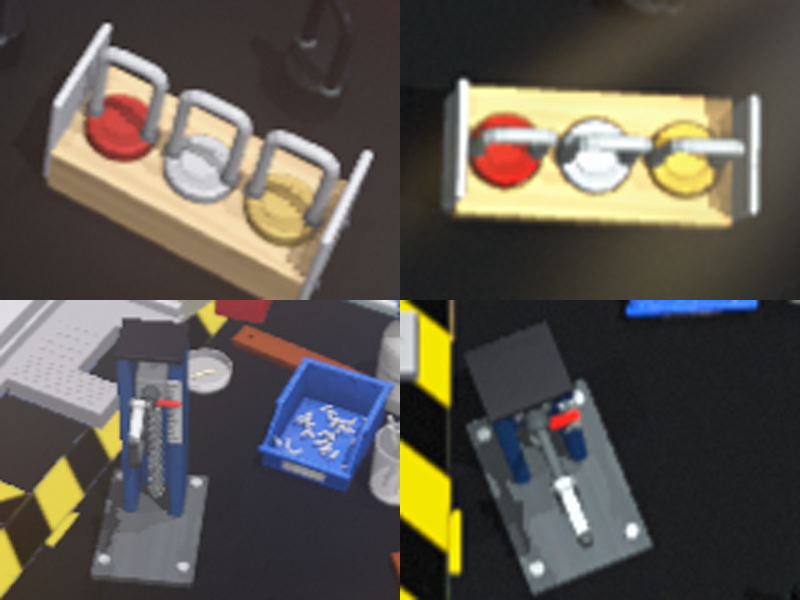

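```bash
cat > fit.py <<'E'
from h import *
from scipy.optimize import least_squares
S=grab('scene')[1:];T=grab('top')[1:]
A=lambda p,o,s:(o[0]+p[0]/s,o[1]+p[1]/s)
def fit(obs,x0):
    def res(x):
        Rz=R.from_euler('z',x[2],degrees=True).as_matrix(); r=[]
        for cam,P,uv in obs: r+=list(proj(*cam,(Rz@np.array(P,float)+[x[0],x[1],0]))[0]-uv)
        return np.array(r)
    q=least_squares(res,x0,loss='soft_l1',x_scale=[100,100,30]); print(q.x.round(2)); print(res(q.x).reshape(-1,2).round(1).tolist()); return q.x
hs=lambda x,y:A((x,y),(345,295),120/36);  # placeholder
hs=lambda x,y:A((x,y),(345,295),400/120); ht=lambda x,y:A((x-400,y),(375,250),4)
bs=lambda x,y:A((x,y-300),(235,155),2.5); bt=lambda x,y:A((x-400,y-300),(235,175),400/120)
x=fit([(T,(0,50,42),ht(506,150)),(T,(0,0,42),ht(594,153)),(T,(0,-50,42),ht(684,157)),
 (S,(0,50,42),hs(118,127)),(S,(0,0,42),hs(200,167)),(S,(0,-50,42),hs(282,210)),
 (T,(35,-76,36),ht(733,95)),(T,(-35,-76,36),ht(727,222)),(T,(35,80,80),ht(460,82)),
 (T,(35,-80,80),ht(757,97)),(T,(-35,-80,80),ht(753,211)),(S,(35,-79,80),hs(369,153)),(S,(35,79,80),hs(108,28))],[350,-100,0])
b=fit([(T,(-77,45,10),bt(535,593)),(T,(-77,-45,10),bt(652,547)),(T,(53,-45,10),bt(583,382)),
 (T,(-4,27,201),bt(497,420)),(T,(-4,-27,201),bt(580,385)),(T,(44,27,201),bt(465,352)),(T,(44,-27,201),bt(547,322)),
 (S,(-77,45,10),bs(93,580)),(S,(-77,-45,10),bs(192,584)),(S,(53,-45,10),bs(208,478)),
 (S,(-4,27,201),bs(125,357)),(S,(-4,-27,201),bs(190,361)),(S,(44,-27,201),bs(188,321)),(S,(44,27,201),bs(117,320))],[500,250,30])
for n,o in(('tip',(-89,0,195)),('seat',(-78,0,159))):
    P=R.from_euler('z',b[2],degrees=True).apply(o)+[b[0],b[1],0]; print(n,P.round(1),(((proj(*T,P)[0]-[235,175])*400/120)+[400,300]).round(),(((proj(*S,P)[0]-[235,155])*2.5)+[0,300]).round())
P=R.from_euler('z',x[2],degrees=True).apply([0,-50,102])+[x[0],x[1],0]
print('bail',P.round(1),((proj(*T,P)[0]-[375,250])*4+[400,0]).round(),((proj(*S,P)[0]-[345,295])*400/120).round())
E
python3 fit.py
```

```text
[ 482.6  -231.21   -2.74]
[[-0.2, 0.8], [0.4, 0.9], [0.5, 0.8], [0.2, -0.4], [-0.2, -0.4], [0.3, -0.8], [-0.6, 1.4], [1.0, 1.0], [-0.0, -0.7], [-0.2, -1.7], [0.9, 2.1], [0.5, -1.8], [-0.5, -1.9]]
[636.81  87.39  22.28]
[[0.5, 0.7], [1.5, -0.5], [0.7, -1.3], [-0.7, 1.6], [-0.7, 1.8], [0.1, 0.6], [0.2, -0.5], [-0.5, -1.8], [1.0, 0.0], [0.3, -0.9], [-3.8, -0.4], [-2.9, -0.0], [0.5, 0.5], [2.7, -1.0]]
tip [554.5  53.6 195. ] [591. 538.] [135. 439.]
seat [564.6  57.8 159. ] [587. 532.] [138. 462.]
bail [ 480.2 -281.2  102. ] [709. 148.] [303. 151.]
```

```bash
python3 - <<'E'
from h import *
T=grab('top')[1:];S=grab('scene')[1:]
for uv,z in [((54,401),568),((91,401),568),((68,240),568),((105,240),568),((200,95),480),((150,287),480),((75,270),568),((356,278),0),((437,247),0),((260,145),0),((320,150),30),((175,260),30)]:
    print(uv,z,ray(*T,uv,z).round())
print(proj(*T,[[152,554,214],[152,554,350],[0,0,0],[0,0,300]]).round(),proj(*S,[[152,554,214],[0,0,300]]).round())
E
```

```text
(54, 401) 568 [285. 347. 568.]
(91, 401) 568 [284. 299. 568.]
(68, 240) 568 [498. 342. 568.]
(105, 240) 568 [498. 292. 568.]
(200, 95) 480 [747. 185. 480.]
(150, 287) 480 [443. 253. 480.]
(75, 270) 568 [457. 330. 568.]
(356, 278) 0 [515. -84.   0.]
(437, 247) 0 [ 585. -273.    0.]
(260, 145) 0 [838. 140.   0.]
(320, 150) 30 [813.  -4.  30.]
(175, 260) 30 [556. 328.  30.]
[[ 22. 461.]
 [-19. 476.]
 [322. 516.]
 [322. 564.]] [[-88. 250.]
 [ 67. 484.]]
```

```bash
cat > plan.py <<'E'
from h import *
def plan(wps,start=None):
    """wps: (x,y,z,yaw,nrows); prints rows in tool units, rounded to 0.001"""
    s=env.state(); p=np.array(s['ee_pos']) if start is None else np.array(start[:3],float)
    yaw=s['ee_rot'][2] if start is None else start[3]
    out=[]
    for x,y,z,w,n in wps:
        for k in range(n):
            m=n-k; d=(np.array([x,y,z])-p)/m; a=((yaw-w+180)%360-180)/m   # +rz lowers yaw
            Rm=R.from_euler('xyz',[180,0,yaw],degrees=True).as_matrix()
            t=(Rm.T@d/500).round(3); r=round(a/30,3); p=p+Rm@t*500; yaw-=r*30
            row={k:float(v) for k,v in zip(('tx','ty','tz','rz'),(*t,r)) if v}; out.append(row)
    print(len(out),'end',p.round(2),round(yaw,2)); print(str(out).replace("'",'"')); return out
E
python3 - <<'E'
from plan import *
c=lambda a,r:(r*np.cos(np.radians(a)),r*np.sin(np.radians(a)))
plan([(*c(73,324),214,164.65,5)])
st=(*c(73,324),214,164.65)
plan([(*c(73-(i+1)*103/12,324),214,164.65-(i+1)*77.4/12,1) for i in range(12)],st)
E
```

```text
5 end [ 94.86 309.8  214.19] 164.66
[{"tx": -0.004, "ty": -0.1}, {"tx": -0.004, "ty": -0.1}, {"tx": -0.004, "ty": -0.101}, {"tx": -0.003, "ty": -0.1}, {"tx": -0.004, "ty": -0.101, "tz": -0.001}]
12 end [ 280.78 -162.17  214.  ] 87.25
[{"tx": -0.096, "ty": -0.01, "rz": 0.215}, {"tx": -0.096, "ty": -0.014, "rz": 0.215}, {"tx": -0.096, "ty": -0.017, "rz": 0.215}, {"tx": -0.095, "ty": -0.02, "rz": 0.215}, {"tx": -0.094, "ty": -0.025, "rz": 0.215}, {"tx": -0.092, "ty": -0.028, "rz": 0.215}, {"tx": -0.092, "ty": -0.031, "rz": 0.215}, {"tx": -0.091, "ty": -0.034, "rz": 0.215}, {"tx": -0.089, "ty": -0.038, "rz": 0.215}, {"tx": -0.088, "ty": -0.041, "rz": 0.215}, {"tx": -0.086, "ty": -0.045, "rz": 0.215}, {"tx": -0.085, "ty": -0.047, "rz": 0.215}]
```

send_rows(
  motion=[
    {"tx": -0.004, "ty": -0.1, "gripper": -1},
    {"tx": -0.004, "ty": -0.1, "gripper": -1},
    {"tx": -0.004, "ty": -0.1, "gripper": -1},
    {"tx": -0.004, "ty": -0.1, "gripper": -1},
    {"tx": -0.004, "ty": -0.1, "gripper": -1},
    {"gripper": -1},
  ],
)

```text
invalid input at $.motion[0]: expected keys tx, ty, tz, rx, ry, rz, gripper
```

send_rows(
  motion=[
    {"tx": -0.004, "ty": -0.1, "tz": 0, "rx": 0, "ry": 0, "rz": 0, "gripper": -1},
    {"tx": -0.004, "ty": -0.1, "tz": 0, "rx": 0, "ry": 0, "rz": 0, "gripper": -1},
    {"tx": -0.004, "ty": -0.1, "tz": 0, "rx": 0, "ry": 0, "rz": 0, "gripper": -1},
    {"tx": -0.004, "ty": -0.1, "tz": 0, "rx": 0, "ry": 0, "rz": 0, "gripper": -1},
    {"tx": -0.004, "ty": -0.1, "tz": 0, "rx": 0, "ry": 0, "rz": 0, "gripper": -1},
    {"tx": 0, "ty": 0, "tz": 0, "rx": 0, "ry": 0, "rz": 0, "gripper": -1},
  ],
)

```text
time_s: 1.05
ee_pos: [94.8, 307.7, 213.9]
ee_rot: [-180.0, 0.0, 164.6]
force: [0.5, 0.4, 0.5]
gripper_width: 91.2
gripper_force: 0.0
```

```bash
sed -i "s/row={k.*/row=dict(tx=float(t[0]),ty=float(t[1]),tz=float(t[2]),rx=0,ry=0,rz=float(r),gripper=G); out.append(row)/; s/^def plan(wps,start=None):/def plan(wps,start=None,G=-1):/" plan.py
python3 - <<'E'
from plan import *
print(env.state()['ee_pos'],env.state()['ee_rot'])
E
```

```text
[ 94.75661515 307.72277022 213.88251086] [-1.79977282e+02  7.25553882e-04  1.64633764e+02]
```

Tracking is good, so I'll swing in at small radius.

send_rows(
  motion=[
    {"tx": -0.096, "ty": -0.01, "tz": 0, "rx": 0, "ry": 0, "rz": 0.215, "gripper": -1},
    {"tx": -0.096, "ty": -0.014, "tz": 0, "rx": 0, "ry": 0, "rz": 0.215, "gripper": -1},
    {"tx": -0.096, "ty": -0.017, "tz": 0, "rx": 0, "ry": 0, "rz": 0.215, "gripper": -1},
    {"tx": -0.095, "ty": -0.02, "tz": 0, "rx": 0, "ry": 0, "rz": 0.215, "gripper": -1},
    {"tx": -0.094, "ty": -0.025, "tz": 0, "rx": 0, "ry": 0, "rz": 0.215, "gripper": -1},
    {"tx": -0.092, "ty": -0.028, "tz": 0, "rx": 0, "ry": 0, "rz": 0.215, "gripper": -1},
    {"tx": -0.092, "ty": -0.031, "tz": 0, "rx": 0, "ry": 0, "rz": 0.215, "gripper": -1},
    {"tx": -0.091, "ty": -0.034, "tz": 0, "rx": 0, "ry": 0, "rz": 0.215, "gripper": -1},
    {"tx": -0.089, "ty": -0.038, "tz": 0, "rx": 0, "ry": 0, "rz": 0.215, "gripper": -1},
    {"tx": -0.088, "ty": -0.041, "tz": 0, "rx": 0, "ry": 0, "rz": 0.215, "gripper": -1},
    {"tx": -0.086, "ty": -0.045, "tz": 0, "rx": 0, "ry": 0, "rz": 0.215, "gripper": -1},
    {"tx": -0.085, "ty": -0.047, "tz": 0, "rx": 0, "ry": 0, "rz": 0.215, "gripper": -1},
  ],
)

```text
time_s: 2.55
ee_pos: [282.5, -163.4, 214.2]
ee_rot: [179.9, 0.0, 87.0]
force: [0.5, -0.4, 0.0]
gripper_width: 91.3
gripper_force: 0.0
```

```bash
python3 - <<'E'
from plan import *
plan([(480.2,-281.2,150,87.26,6)])
E
```

```text
6 end [ 480.31 -281.03  150.24] 87.25
[{"tx": -0.036, "ty": 0.068, "tz": 0.021, "rx": 0, "ry": 0, "rz": -0.001, "gripper": -1}, {"tx": -0.036, "ty": 0.068, "tz": 0.021, "rx": 0, "ry": 0, "rz": -0.001, "gripper": -1}, {"tx": -0.036, "ty": 0.068, "tz": 0.022, "rx": 0, "ry": 0, "rz": -0.001, "gripper": -1}, {"tx": -0.036, "ty": 0.068, "tz": 0.021, "rx": 0, "ry": 0, "rz": -0.001, "gripper": -1}, {"tx": -0.036, "ty": 0.067, "tz": 0.022, "rx": 0, "ry": 0, "rz": -0.002, "gripper": -1}, {"tx": -0.035, "ty": 0.068, "tz": 0.021, "rx": 0, "ry": 0, "rz": -0.001, "gripper": -1}]
```

send_rows(
  motion=[
    {"tx": -0.036, "ty": 0.068, "tz": 0.021, "rx": 0, "ry": 0, "rz": -0.001, "gripper": -1},
    {"tx": -0.036, "ty": 0.068, "tz": 0.021, "rx": 0, "ry": 0, "rz": -0.001, "gripper": -1},
    {"tx": -0.036, "ty": 0.068, "tz": 0.022, "rx": 0, "ry": 0, "rz": -0.001, "gripper": -1},
    {"tx": -0.036, "ty": 0.068, "tz": 0.021, "rx": 0, "ry": 0, "rz": -0.001, "gripper": -1},
    {"tx": -0.036, "ty": 0.067, "tz": 0.022, "rx": 0, "ry": 0, "rz": -0.002, "gripper": -1},
    {"tx": -0.035, "ty": 0.068, "tz": 0.021, "rx": 0, "ry": 0, "rz": -0.001, "gripper": -1},
    {"tx": 0, "ty": 0, "tz": 0, "rx": 0, "ry": 0, "rz": 0, "gripper": -1},
  ],
)

```text
time_s: 3.42
ee_pos: [482.4, -279.4, 148.2]
ee_rot: [-180.0, -0.0, 87.5]
force: [-0.2, -0.3, -0.3]
gripper_width: 91.0
gripper_force: 0.0
```

```bash
python3 - <<'E'
from h import *
print(env.state()['ee_pos'],env.state()['ee_rot'])
s=grab('scene')[0];t=grab('top')[0]
c=lambda im,x,y,w,h:cv2.resize(im[y:y+h,x:x+w,::-1],(400,300),interpolation=cv2.INTER_CUBIC)
cv2.imwrite('pics/c2.png',np.hstack([c(s,325,265,160,120),c(t,365,230,120,90)]))
E
```

```text
[ 482.41165816 -279.35405221  148.18431823] [-1.79974560e+02 -2.36171187e-02  8.74700114e+01]
```

View pics/c2.png

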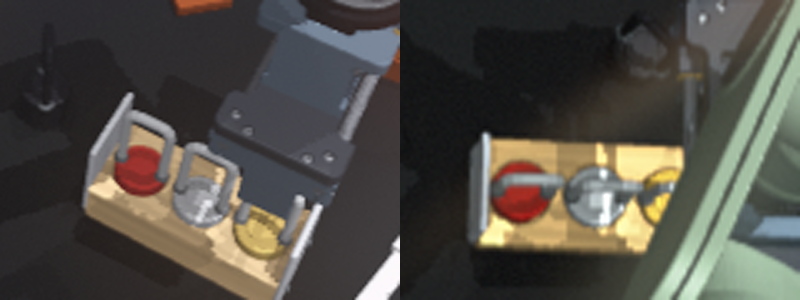

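The gripper stands over the brass bail, and its legs show at scene-crop (245,212) and (298,220), with the other weights clear. I'll go down and close.

send_rows(
  motion=[
    {"tx": -0.004, "ty": -0.004, "tz": 0.03, "rx": 0, "ry": 0, "rz": 0.007, "gripper": -1},
    {"tx": 0, "ty": 0, "tz": 0.033, "rx": 0, "ry": 0, "rz": 0, "gripper": -1},
    {"tx": 0, "ty": 0, "tz": 0.033, "rx": 0, "ry": 0, "rz": 0, "gripper": -1},
    {"tx": 0, "ty": 0, "tz": 0.032, "rx": 0, "ry": 0, "rz": 0, "gripper": -1},
    {"tx": 0, "ty": 0, "tz": 0, "rx": 0, "ry": 0, "rz": 0, "gripper": -1},
  ],
  grip_force=30,
)

```text
time_s: 4.15
ee_pos: [476.6, -279.2, 84.6]
ee_rot: [-179.8, -0.1, 87.2]
force: [0.3, 0.2, -0.1]
gripper_width: 91.2
gripper_force: 0.0
```

send_rows(
  motion=[
    {"tx": 0, "ty": 0, "tz": 0, "rx": 0, "ry": 0, "rz": 0, "gripper": 1},
    {"tx": 0, "ty": 0, "tz": 0, "rx": 0, "ry": 0, "rz": 0, "gripper": 1},
    {"tx": 0, "ty": 0, "tz": 0, "rx": 0, "ry": 0, "rz": 0, "gripper": 1},
    {"tx": 0, "ty": 0, "tz": 0, "rx": 0, "ry": 0, "rz": 0, "gripper": 1},
    {"tx": 0, "ty": 0, "tz": 0, "rx": 0, "ry": 0, "rz": 0, "gripper": 1},
    {"tx": 0, "ty": 0, "tz": 0, "rx": 0, "ry": 0, "rz": 0, "gripper": 1},
    {"tx": 0, "ty": 0, "tz": 0, "rx": 0, "ry": 0, "rz": 0, "gripper": 1},
    {"tx": 0, "ty": 0, "tz": 0, "rx": 0, "ry": 0, "rz": 0, "gripper": 1},
  ],
  grip_force=30,
)

```text
time_s: 5.15
ee_pos: [478.2, -280.0, 85.9]
ee_rot: [180.0, 0.0, 87.3]
force: [1.5, -0.0, 0.1]
gripper_width: 14.2
gripper_force: 0.4
```

send_rows(
  motion=[
    {"tx": 0, "ty": 0, "tz": 0, "rx": 0, "ry": 0, "rz": 0, "gripper": 1},
    {"tx": 0, "ty": 0, "tz": 0, "rx": 0, "ry": 0, "rz": 0, "gripper": 1},
    {"tx": 0, "ty": 0, "tz": 0, "rx": 0, "ry": 0, "rz": 0, "gripper": 1},
    {"tx": 0, "ty": 0, "tz": 0, "rx": 0, "ry": 0, "rz": 0, "gripper": 1},
  ],
)

```text
time_s: 5.65
ee_pos: [478.5, -280.1, 86.1]
ee_rot: [179.9, 0.0, 87.3]
force: [3.0, -0.2, -0.4]
gripper_width: 7.5
gripper_force: 29.9
```

send_rows(
  motion=[
    {"tx": 0, "ty": 0.003, "tz": -0.01, "rx": 0, "ry": 0, "rz": 0, "gripper": 1},
    {"tx": 0, "ty": 0, "tz": -0.02, "rx": 0, "ry": 0, "rz": 0, "gripper": 1},
    {"tx": 0, "ty": 0, "tz": -0.02, "rx": 0, "ry": 0, "rz": 0, "gripper": 1},
    {"tx": 0, "ty": 0, "tz": -0.03, "rx": 0, "ry": 0, "rz": 0, "gripper": 1},
    {"tx": 0, "ty": 0, "tz": -0.04, "rx": 0, "ry": 0, "rz": 0, "gripper": 1},
    {"tx": 0, "ty": 0, "tz": -0.04, "rx": 0, "ry": 0, "rz": 0, "gripper": 1},
    {"tx": 0, "ty": 0, "tz": -0.05, "rx": 0, "ry": 0, "rz": 0, "gripper": 1},
    {"tx": 0, "ty": 0, "tz": -0.05, "rx": 0, "ry": 0, "rz": 0, "gripper": 1},
    {"tx": 0, "ty": 0, "tz": 0, "rx": 0, "ry": 0, "rz": 0, "gripper": 1},
    {"tx": 0, "ty": 0, "tz": 0, "rx": 0, "ry": 0, "rz": 0, "gripper": 1},
  ],
)

```text
time_s: 6.9
ee_pos: [478.6, -279.5, 215.2]
ee_rot: [-179.9, -0.1, 87.3]
force: [-0.2, -0.4, -5.8]
gripper_width: 7.5
gripper_force: 30.0
```

```bash
python3 - <<'E'
from plan import *
s=env.state();print(s['force'],s['ee_pos'],s['gripper_width'])
plan([(400,10,215,112.28,9)],G=1)
grab('scene','s3.png')
E
```

```text
[-0.23070086 -0.40097235 -5.84958969] [ 478.55550286 -279.52846617  215.1849077 ] 7.518895910115291
9 end [400.09   9.99 215.18] 112.27
[{"tx": 0.063, "ty": -0.021, "tz": 0.0, "rx": 0, "ry": 0, "rz": -0.093, "gripper": 1}, {"tx": 0.064, "ty": -0.017, "tz": 0.0, "rx": 0, "ry": 0, "rz": -0.093, "gripper": 1}, {"tx": 0.065, "ty": -0.014, "tz": 0.0, "rx": 0, "ry": 0, "rz": -0.093, "gripper": 1}, {"tx": 0.066, "ty": -0.011, "tz": 0.0, "rx": 0, "ry": 0, "rz": -0.093, "gripper": 1}, {"tx": 0.066, "ty": -0.008, "tz": 0.0, "rx": 0, "ry": 0, "rz": -0.092, "gripper": 1}, {"tx": 0.067, "ty": -0.005, "tz": 0.0, "rx": 0, "ry": 0, "rz": -0.093, "gripper": 1}, {"tx": 0.067, "ty": -0.001, "tz": 0.0, "rx": 0, "ry": 0, "rz": -0.092, "gripper": 1}, {"tx": 0.067, "ty": 0.002, "tz": 0.0, "rx": 0, "ry": 0, "rz": -0.093, "gripper": 1}, {"tx": 0.066, "ty": 0.005, "tz": 0.0, "rx": 0, "ry": 0, "rz": -0.092, "gripper": 1}]
```

View pics/s3.png

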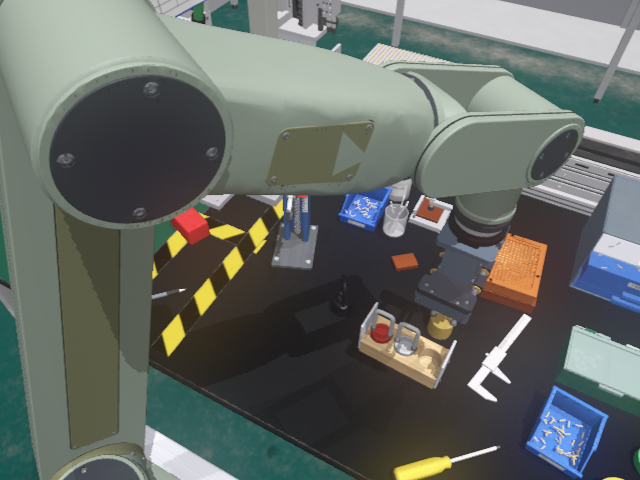

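Brass weight out of the holder at (442,322); red and steel still stand at (380,325) and (408,340). I'll carry it to free table with the bail already turned to the hook's y.

send_rows(
  motion=[
    {"tx": 0.03, "ty": -0.01, "tz": 0, "rx": 0, "ry": 0, "rz": -0.045, "gripper": 1},
    {"tx": 0.063, "ty": -0.019, "tz": 0, "rx": 0, "ry": 0, "rz": -0.093, "gripper": 1},
    {"tx": 0.065, "ty": -0.016, "tz": 0, "rx": 0, "ry": 0, "rz": -0.093, "gripper": 1},
    {"tx": 0.066, "ty": -0.012, "tz": 0, "rx": 0, "ry": 0, "rz": -0.093, "gripper": 1},
    {"tx": 0.066, "ty": -0.01, "tz": 0, "rx": 0, "ry": 0, "rz": -0.093, "gripper": 1},
    {"tx": 0.067, "ty": -0.006, "tz": 0, "rx": 0, "ry": 0, "rz": -0.093, "gripper": 1},
    {"tx": 0.067, "ty": -0.003, "tz": 0, "rx": 0, "ry": 0, "rz": -0.093, "gripper": 1},
    {"tx": 0.067, "ty": 0, "tz": 0, "rx": 0, "ry": 0, "rz": -0.093, "gripper": 1},
    {"tx": 0.066, "ty": 0.003, "tz": 0, "rx": 0, "ry": 0, "rz": -0.093, "gripper": 1},
    {"tx": 0.034, "ty": 0.003, "tz": 0, "rx": 0, "ry": 0, "rz": -0.046, "gripper": 1},
    {"tx": 0, "ty": 0, "tz": 0, "rx": 0, "ry": 0, "rz": 0, "gripper": 1},
    {"tx": 0, "ty": 0, "tz": 0, "rx": 0, "ry": 0, "rz": 0, "gripper": 1},
  ],
)

```text
time_s: 8.45
ee_pos: [400.2, 9.0, 215.7]
ee_rot: [-180.0, 0.0, 112.3]
force: [0.0, -0.3, -4.2]
gripper_width: 7.3
gripper_force: 30.0
```

send_rows(
  motion=[
    {"tx": 0, "ty": 0, "tz": 0.03, "rx": 0, "ry": 0, "rz": 0, "gripper": 1},
    {"tx": 0, "ty": 0, "tz": 0.05, "rx": 0, "ry": 0, "rz": 0, "gripper": 1},
    {"tx": 0, "ty": 0, "tz": 0.06, "rx": 0, "ry": 0, "rz": 0, "gripper": 1},
    {"tx": 0, "ty": 0, "tz": 0.06, "rx": 0, "ry": 0, "rz": 0, "gripper": 1},
    {"tx": 0, "ty": 0, "tz": 0.03, "rx": 0, "ry": 0, "rz": 0, "gripper": 1},
    {"tx": 0, "ty": 0, "tz": 0.02, "rx": 0, "ry": 0, "rz": 0, "gripper": 1},
    {"tx": 0, "ty": 0, "tz": 0.01, "rx": 0, "ry": 0, "rz": 0, "gripper": 1},
    {"tx": 0, "ty": 0, "tz": 0, "rx": 0, "ry": 0, "rz": 0, "gripper": 1},
    {"tx": 0, "ty": 0, "tz": 0, "rx": 0, "ry": 0, "rz": 0, "gripper": 1},
  ],
)

```text
time_s: 9.57
ee_pos: [401.0, 9.2, 86.5]
ee_rot: [179.9, 0.0, 112.3]
force: [-0.4, -0.7, -4.2]
gripper_width: 6.9
gripper_force: 30.0
```

send_rows(
  motion=[
    {"tx": 0, "ty": 0, "tz": 0.003, "rx": 0, "ry": 0, "rz": 0, "gripper": 1},
    {"tx": 0, "ty": 0, "tz": 0.003, "rx": 0, "ry": 0, "rz": 0, "gripper": 1},
    {"tx": 0, "ty": 0, "tz": 0.003, "rx": 0, "ry": 0, "rz": 0, "gripper": 1},
    {"tx": 0, "ty": 0, "tz": 0, "rx": 0, "ry": 0, "rz": 0, "gripper": 1},
  ],
)

```text
time_s: 10.07
ee_pos: [400.4, 9.3, 81.3]
ee_rot: [-180.0, -0.0, 112.3]
force: [-0.2, 0.2, -3.9]
gripper_width: 7.6
gripper_force: 30.0
```

send_rows(
  motion=[
    {"tx": 0, "ty": 0, "tz": 0.002, "rx": 0, "ry": 0, "rz": 0, "gripper": 1},
    {"tx": 0, "ty": 0, "tz": 0.002, "rx": 0, "ry": 0, "rz": 0, "gripper": 1},
    {"tx": 0, "ty": 0, "tz": 0, "rx": 0, "ry": 0, "rz": 0, "gripper": 1},
  ],
)

```text
time_s: 10.45
ee_pos: [401.0, 9.4, 79.7]
ee_rot: [179.9, 0.0, 112.3]
force: [-0.1, 0.0, -0.2]
gripper_width: 7.2
gripper_force: 30.0
```

send_rows(
  motion=[
    {"tx": 0, "ty": 0, "tz": 0.001, "rx": 0, "ry": 0, "rz": 0, "gripper": -1},
    {"tx": 0, "ty": 0, "tz": 0, "rx": 0, "ry": 0, "rz": 0, "gripper": -1},
    {"tx": 0, "ty": 0, "tz": 0, "rx": 0, "ry": 0, "rz": 0, "gripper": -1},
    {"tx": 0, "ty": 0, "tz": 0, "rx": 0, "ry": 0, "rz": 0, "gripper": -1},
    {"tx": 0, "ty": 0, "tz": -0.02, "rx": 0, "ry": 0, "rz": 0, "gripper": -1},
    {"tx": 0, "ty": 0, "tz": -0.04, "rx": 0, "ry": 0, "rz": 0, "gripper": -1},
    {"tx": 0, "ty": 0, "tz": -0.04, "rx": 0, "ry": 0, "rz": 0, "gripper": -1},
    {"tx": 0, "ty": 0, "tz": -0.04, "rx": 0, "ry": 0, "rz": 0, "gripper": -1},
  ],
)

```text
time_s: 11.45
ee_pos: [400.6, 9.3, 150.2]
ee_rot: [180.0, 0.0, 112.3]
force: [0.5, -0.4, -0.7]
gripper_width: 84.3
gripper_force: 0.0
```

send_rows(
  motion=[
    {"tx": 0, "ty": 0, "tz": 0, "rx": 0, "ry": 0, "rz": 0.3, "gripper": -1},
    {"tx": 0, "ty": 0, "tz": 0, "rx": 0, "ry": 0, "rz": 0.3, "gripper": -1},
    {"tx": 0, "ty": 0, "tz": 0, "rx": 0, "ry": 0, "rz": 0.3, "gripper": -1},
    {"tx": 0, "ty": 0, "tz": 0, "rx": 0, "ry": 0, "rz": 0.3, "gripper": -1},
    {"tx": 0, "ty": 0, "tz": 0, "rx": 0, "ry": 0, "rz": 0.3, "gripper": -1},
    {"tx": 0, "ty": 0, "tz": 0, "rx": 0, "ry": 0, "rz": 0.3, "gripper": -1},
    {"tx": 0, "ty": 0, "tz": 0, "rx": 0, "ry": 0, "rz": 0.3, "gripper": -1},
    {"tx": 0, "ty": 0, "tz": 0, "rx": 0, "ry": 0, "rz": 0.3, "gripper": -1},
    {"tx": 0, "ty": 0, "tz": 0, "rx": 0, "ry": 0, "rz": 0.3, "gripper": -1},
    {"tx": 0, "ty": 0, "tz": 0, "rx": 0, "ry": 0, "rz": 0.3, "gripper": -1},
    {"tx": 0, "ty": 0, "tz": 0, "rx": 0, "ry": 0, "rz": 0, "gripper": -1},
    {"tx": 0, "ty": 0, "tz": 0, "rx": 0, "ry": 0, "rz": 0, "gripper": -1},
  ],
)

```text
time_s: 12.95
ee_pos: [400.6, 9.3, 149.3]
ee_rot: [180.0, -0.0, 22.4]
force: [0.5, 0.7, -0.1]
gripper_width: 91.1
gripper_force: 0.0
```

```bash
python3 - <<'E'
from h import *
s,*S=grab('scene');t,*T=grab('top')
print(env.state()['ee_pos'],env.state()['ee_rot'],proj(*S,[401,9.4,96]),proj(*T,[401,9.4,96]))
c=lambda im,x,y,w,h:cv2.resize(im[y:y+h,x:x+w,::-1],(400,300),interpolation=cv2.INTER_CUBIC)
cv2.imwrite('pics/c4.png',np.hstack([c(s,190,240,200,150),c(t,235,240,160,120)]))
E
```

```text
[400.52784784   9.25946327 149.10306974] [ 1.79999046e+02 -1.46032316e-02  2.23832308e+01] [[269.50080866 309.2787656 ]] [[315.60946388 326.08818256]]
```

View pics/c4.png

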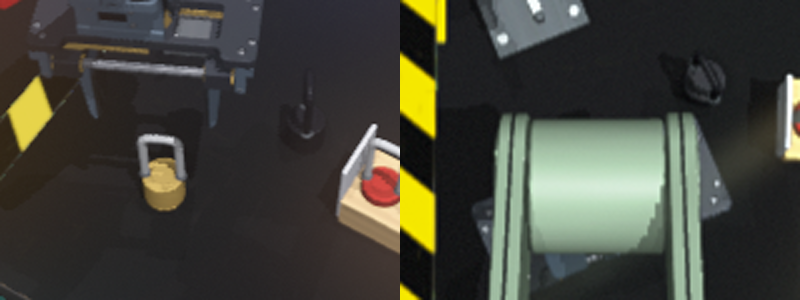

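The weight stands upright with its bar at crop (162,140), as predicted, and the open fingers are on either side along the bar. Next I grip the legs.

send_rows(
  motion=[
    {"tx": 0, "ty": 0, "tz": 0.03, "rx": 0, "ry": 0, "rz": 0.003, "gripper": -1},
    {"tx": 0, "ty": 0, "tz": 0.04, "rx": 0, "ry": 0, "rz": 0, "gripper": -1},
    {"tx": 0, "ty": 0, "tz": 0.04, "rx": 0, "ry": 0, "rz": 0, "gripper": -1},
    {"tx": 0, "ty": 0, "tz": 0.04, "rx": 0, "ry": 0, "rz": 0, "gripper": -1},
    {"tx": 0, "ty": 0, "tz": 0.04, "rx": 0, "ry": 0, "rz": 0, "gripper": -1},
    {"tx": 0, "ty": 0, "tz": 0.022, "rx": 0, "ry": 0, "rz": 0, "gripper": -1},
    {"tx": 0, "ty": 0, "tz": 0, "rx": 0, "ry": 0, "rz": 0, "gripper": -1},
  ],
)

```text
time_s: 13.92
ee_pos: [400.2, 9.3, 42.5]
ee_rot: [-180.0, 0.1, 22.2]
force: [-0.2, 0.5, -0.4]
gripper_width: 90.8
gripper_force: 0.0
```

send_rows(
  motion=[
    {"tx": 0, "ty": 0, "tz": 0, "rx": 0, "ry": 0, "rz": 0, "gripper": 1},
    {"tx": 0, "ty": 0, "tz": 0, "rx": 0, "ry": 0, "rz": 0, "gripper": 1},
    {"tx": 0, "ty": 0, "tz": 0, "rx": 0, "ry": 0, "rz": 0, "gripper": 1},
    {"tx": 0, "ty": 0, "tz": 0, "rx": 0, "ry": 0, "rz": 0, "gripper": 1},
    {"tx": 0, "ty": 0, "tz": 0, "rx": 0, "ry": 0, "rz": 0, "gripper": 1},
    {"tx": 0, "ty": 0, "tz": 0, "rx": 0, "ry": 0, "rz": 0, "gripper": 1},
    {"tx": 0, "ty": 0, "tz": 0, "rx": 0, "ry": 0, "rz": 0, "gripper": 1},
    {"tx": 0, "ty": 0, "tz": 0, "rx": 0, "ry": 0, "rz": 0, "gripper": 1},
    {"tx": 0, "ty": 0, "tz": 0, "rx": 0, "ry": 0, "rz": 0, "gripper": 1},
  ],
  grip_force=40,
)

```text
time_s: 15.05
ee_pos: [400.5, 9.3, 43.0]
ee_rot: [-180.0, -0.0, 22.2]
force: [-0.9, 1.2, 1.5]
gripper_width: 41.6
gripper_force: 40.0
```

```bash
python3 - <<'E'
from plan import *
plan([(401,9.3,152,22.28,5),(507,34,152,22.28,5)],G=1)
E
```

```text
10 end [507.05  34.07 151.97] 22.27
[{"tx": 0.0, "ty": 0.0, "tz": -0.044, "rx": 0, "ry": 0, "rz": -0.0, "gripper": 1}, {"tx": 0.0, "ty": 0.0, "tz": -0.044, "rx": 0, "ry": 0, "rz": -0.001, "gripper": 1}, {"tx": 0.0, "ty": 0.0, "tz": -0.043, "rx": 0, "ry": 0, "rz": -0.0, "gripper": 1}, {"tx": 0.0, "ty": 0.0, "tz": -0.044, "rx": 0, "ry": 0, "rz": -0.001, "gripper": 1}, {"tx": 0.001, "ty": 0.0, "tz": -0.043, "rx": 0, "ry": 0, "rz": -0.0, "gripper": 1}, {"tx": 0.043, "ty": 0.007, "tz": -0.0, "rx": 0, "ry": 0, "rz": -0.0, "gripper": 1}, {"tx": 0.043, "ty": 0.007, "tz": -0.0, "rx": 0, "ry": 0, "rz": -0.0, "gripper": 1}, {"tx": 0.043, "ty": 0.007, "tz": -0.0, "rx": 0, "ry": 0, "rz": -0.0, "gripper": 1}, {"tx": 0.043, "ty": 0.007, "tz": -0.0, "rx": 0, "ry": 0, "rz": -0.0, "gripper": 1}, {"tx": 0.043, "ty": 0.007, "tz": -0.0, "rx": 0, "ry": 0, "rz": -0.0, "gripper": 1}]
```

send_rows(
  motion=[
    {"tx": 0, "ty": 0, "tz": -0.03, "rx": 0, "ry": 0, "rz": 0, "gripper": 1},
    {"tx": 0, "ty": 0, "tz": -0.045, "rx": 0, "ry": 0, "rz": 0, "gripper": 1},
    {"tx": 0, "ty": 0, "tz": -0.045, "rx": 0, "ry": 0, "rz": 0, "gripper": 1},
    {"tx": 0, "ty": 0, "tz": -0.045, "rx": 0, "ry": 0, "rz": -0.002, "gripper": 1},
    {"tx": 0, "ty": 0, "tz": -0.04, "rx": 0, "ry": 0, "rz": 0, "gripper": 1},
    {"tx": 0, "ty": 0, "tz": -0.013, "rx": 0, "ry": 0, "rz": 0, "gripper": 1},
    {"tx": 0.043, "ty": 0.007, "tz": 0, "rx": 0, "ry": 0, "rz": 0, "gripper": 1},
    {"tx": 0.043, "ty": 0.007, "tz": 0, "rx": 0, "ry": 0, "rz": 0, "gripper": 1},
    {"tx": 0.043, "ty": 0.007, "tz": 0, "rx": 0, "ry": 0, "rz": 0, "gripper": 1},
    {"tx": 0.043, "ty": 0.007, "tz": 0, "rx": 0, "ry": 0, "rz": 0, "gripper": 1},
    {"tx": 0.043, "ty": 0.007, "tz": 0, "rx": 0, "ry": 0, "rz": 0, "gripper": 1},
    {"tx": 0, "ty": 0, "tz": 0, "rx": 0, "ry": 0, "rz": 0, "gripper": 1},
  ],
)

```text
time_s: 16.55
ee_pos: [507.0, 33.9, 150.5]
ee_rot: [-180.0, 0.1, 22.3]
force: [-0.7, -0.1, -4.1]
gripper_width: 41.3
gripper_force: 40.0
```

```bash
python3 - <<'E'
from h import *
s,*S=grab('scene','s5.png');t,*T=grab('top','t5.png')
st=env.state();p=st['ee_pos'];print(p,st['ee_rot'],st['force'],st['gripper_width'])
b=np.array([636.81,87.39,0]);Rz=R.from_euler('z',22.28,degrees=True)
pts=[('bar',p+[0,0,53]),('tip',b+Rz.apply([-89,0,195])),('seat',b+Rz.apply([-78,0,159])),('hinge',b+Rz.apply([-54,0,196]))]
for n,P in pts: print(n,P.round(1),'scene',(proj(*S,P)[0]).round(1),'top',proj(*T,P)[0].round(1))
# left: scene crop 100x150 ->400x600, right: initial top crop
c=lambda im,x,y,w,h,W,H:cv2.resize(im[y:y+h,x:x+w,::-1],(W,H),interpolation=cv2.INTER_CUBIC)
cv2.imwrite('pics/c5.png',np.hstack([c(s,240,175,100,150,400,600),c(cv2.imread('pics/top1.png')[:,:,::-1],250,180,66,100,396,600)]))
E
```

```text
[505.09191813  33.63950569 150.73678951] [-179.93465032    0.20103309   22.28451113] [-0.17990479  0.36591219 -3.67396902] 41.40188055422924
bar [505.1  33.6 203.7] scene [284.7 227.9] top [302.2 270.2]
tip [554.5  53.6 195. ] scene [288.9 210.6] top [292.2 246.4]
seat [564.6  57.8 159. ] scene [290.2 219.6] top [291.  244.7]
hinge [586.8  66.9 196. ] scene [291.4 197.4] top [285.5 230.4]
```

View pics/c5.png

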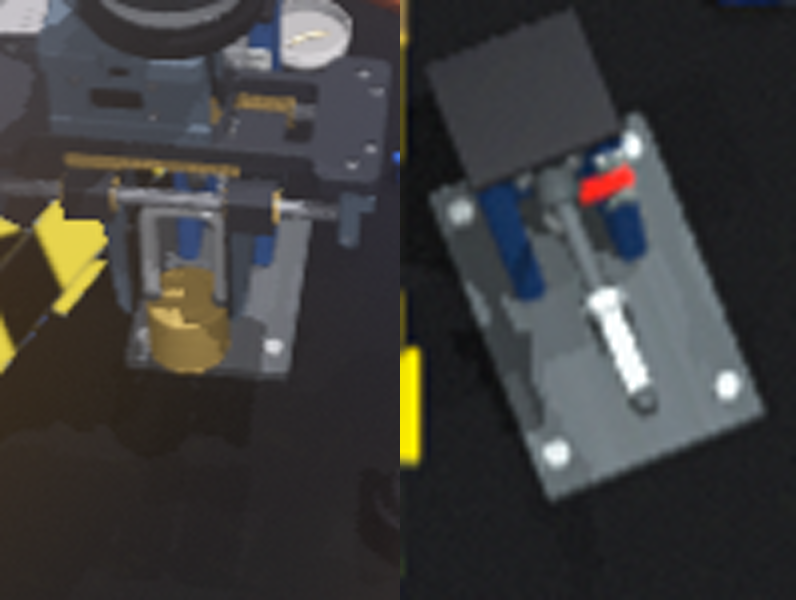

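The bail is held square, bar centre at about (285.7,227.5) in the scene against (284.7,227.9) predicted. In the top view the hook's tip is at (290.2,246.7), some 2 px left of my fit. I'll refine numerically from the white latch in the first pictures.

```bash
python3 - <<'E'
from h import *
S=grab('scene')[1:];T=grab('top')[1:]
b=np.array([636.81,87.39,0]);Rz=R.from_euler('z',22.28,degrees=True)
for n,C,w in(('scene1',S,(275,185,35,50)),('top1',T,(270,215,40,40))):
    im=cv2.imread(f'pics/{n}.png').astype(int); x,y,W,H=w; c=im[y:y+H,x:x+W]
    m=((c.min(2)>165)&(c.max(2)-c.min(2)<40)).astype(np.uint8)
    k,l,st,ce=cv2.connectedComponentsWithStats(m)
    for i in range(1,k):
        if st[i,4]>8: print(n,'blob',(st[i,:2]+[x,y]),st[i,2:],(ce[i]+[x,y]).round(1))
    for q,P in(('hinge',(-54,0,196)),('ears top',(-54,0,199)),('tongue end',(-84,0,182)),('tip',(-89,0,195))): print(q,proj(*C,b+Rz.apply(P))[0].round(1))
    yl=proj(*C,[b+Rz.apply([-80,0,190]),b+Rz.apply([-80,4,190]),b+Rz.apply([-76,0,190])]); print('px per 4mm y, x',(yl[1]-yl[0]).round(2),(yl[2]-yl[0]).round(2))
im=cv2.imread('pics/scene1.png').astype(int).mean(2).astype(int)
print(im[190:238:2,280:304])
E
```

```text
scene1 blob [275 187] [ 7 13 63] [277.3 192. ]
scene1 blob [305 190] [ 2  5 10] [305.5 192. ]
scene1 blob [287 195] [ 6 16 67] [289.3 202.1]
scene1 blob [305 204] [ 2  6 11] [305.5 206.7]
hinge [291.4 197.4]
ears top [291.3 196.3]
tongue end [289.5 213.5]
tip [288.9 210.6]
px per 4mm y, x [-2.08 -0.16] [ 0.28 -1.47]
top1 blob [281 228] [11 17 72] [286.2 235.8]
top1 blob [303 242] [ 4  5 15] [304.3 243.7]
hinge [285.5 230.4]
ears top [285.4 230.1]
tongue end [291.6 245.3]
tip [292.2 246.4]
px per 4mm y, x [-1.84  0.76] [-0.76 -1.81]
[[196 171  82  92  92  93  93  88  78 111 139 125 107 101 105 107 106 103
  126 148 131 132 140 154]
 [198 172  80  92  93  93  93  88  78 105 135 121 100 110 112 110 110 102
   99 117 130 125 132 145]
 [163 137 119  91  93  93  91 121 135 122 135  97  77  84  90  89  89  91
  115 138 126 112 108 129]
 [132 131 119  90  93  93 112 147 200 231 232 235 211 152 165 114  85 100
  117 117 120 124 124 128]
 [131 132 118  88  92  93  90  94 170 214 215 200 149  96 107 109  91 141
  160  97  80  84  94 109]
 [143 165 161  87  92  91  89 125 203 239 241 221 154  88
[... 1162 characters left out ...]
06 138 139  89  79  78  82  86  76  71  68  76  78  86 100 112 120
  117 103  87  76  76  80]
 [ 91  97 118 121  86  78  81  90  85  77  71  67  74  78 128 149 106 114
  115 107 109  77  76  81]
 [ 80  77  76  76  76  82  87  88  86  78  74  71  68  69  80  96 110 116
  111 113  86  72  74  80]
 [ 77  75  76  74  75  83  87  88  85  79  74  72  67  68  91 113 106 126
  128 109 120  67  70  79]
 [ 76  75  75  74  76  85  87  88  87  82  83  96  89  67  71  88 106 104
  123 133  66  67  70  78]
 [ 75  75  76  73  76  83  86  87  87  82  87 103 104 103 101  87  73  77
   69  67  66  67  68  77]
 [ 75  75  75  75  76  81  86  87  87  85  92 104 103 104 102 103 100  88
   66  66  65  67  68  76]]
```

```bash
python3 - <<'E'
from plan import *
s=env.state();print(s['ee_pos'],s['ee_rot'])
plan([(506.1,37.1,152,22.28,2),(563.5,60.6,152,22.28,6)],G=1)
E
```

```text
[505.18641389  33.58094657 151.30961361] [-1.79960989e+02  1.22898312e-01  2.22737730e+01]
8 end [563.27  60.62 151.81] 22.27
[{"tx": 0.002, "ty": -0.003, "tz": -0.001, "rx": 0, "ry": 0, "rz": -0.0, "gripper": 1}, {"tx": 0.002, "ty": -0.003, "tz": -0.0, "rx": 0, "ry": 0, "rz": -0.0, "gripper": 1}, {"tx": 0.021, "ty": 0.0, "tz": -0.0, "rx": 0, "ry": 0, "rz": -0.0, "gripper": 1}, {"tx": 0.021, "ty": 0.0, "tz": -0.0, "rx": 0, "ry": 0, "rz": -0.0, "gripper": 1}, {"tx": 0.021, "ty": 0.0, "tz": -0.0, "rx": 0, "ry": 0, "rz": -0.0, "gripper": 1}, {"tx": 0.02, "ty": 0.0, "tz": -0.0, "rx": 0, "ry": 0, "rz": -0.0, "gripper": 1}, {"tx": 0.021, "ty": 0.0, "tz": -0.0, "rx": 0, "ry": 0, "rz": -0.0, "gripper": 1}, {"tx": 0.02, "ty": 0.0, "tz": -0.0, "rx": 0, "ry": 0, "rz": -0.0, "gripper": 1}]
```

send_rows(
  motion=[
    {"tx": 0.002, "ty": -0.003, "tz": -0.001, "rx": 0, "ry": 0, "rz": 0, "gripper": 1},
    {"tx": 0.002, "ty": -0.003, "tz": 0, "rx": 0, "ry": 0, "rz": 0, "gripper": 1},
    {"tx": 0.02, "ty": 0, "tz": 0, "rx": 0, "ry": 0, "rz": 0, "gripper": 1},
    {"tx": 0.02, "ty": 0, "tz": 0, "rx": 0, "ry": 0, "rz": 0, "gripper": 1},
    {"tx": 0.02, "ty": 0, "tz": 0, "rx": 0, "ry": 0, "rz": 0, "gripper": 1},
    {"tx": 0, "ty": 0, "tz": 0, "rx": 0, "ry": 0, "rz": 0, "gripper": 1},
    {"tx": 0, "ty": 0, "tz": 0, "rx": 0, "ry": 0, "rz": 0, "gripper": 1},
  ],
)

```text
time_s: 17.62
ee_pos: [534.8, 48.7, 152.2]
ee_rot: [-180.0, 0.1, 22.3]
force: [-1.4, 0.2, -3.7]
gripper_width: 41.0
gripper_force: 40.0
```

send_rows(
  motion=[
    {"tx": 0.012, "ty": 0, "tz": 0, "rx": 0, "ry": 0, "rz": 0, "gripper": 1},
    {"tx": 0.012, "ty": 0, "tz": 0, "rx": 0, "ry": 0, "rz": 0, "gripper": 1},
    {"tx": 0.012, "ty": 0, "tz": 0, "rx": 0, "ry": 0, "rz": 0, "gripper": 1},
    {"tx": 0.014, "ty": 0, "tz": 0, "rx": 0, "ry": 0, "rz": 0, "gripper": 1},
    {"tx": 0.014, "ty": 0, "tz": 0, "rx": 0, "ry": 0, "rz": 0, "gripper": 1},
    {"tx": 0, "ty": 0, "tz": 0, "rx": 0, "ry": 0, "rz": 0, "gripper": 1},
    {"tx": 0, "ty": 0, "tz": 0, "rx": 0, "ry": 0, "rz": 0, "gripper": 1},
    {"tx": 0, "ty": 0, "tz": 0, "rx": 0, "ry": 0, "rz": 0, "gripper": 1},
  ],
)

```text
time_s: 18.62
ee_pos: [564.4, 60.8, 152.4]
ee_rot: [-180.0, 0.0, 22.3]
force: [0.5, -0.8, -3.7]
gripper_width: 40.9
gripper_force: 40.0
```

```bash
python3 - <<'E'
from h import *
s,*S=grab('scene');st=env.state();p=st['ee_pos'];print(p,st['force'])
b=np.array([635.67,90.17,0]);Rz=R.from_euler('z',22.28,degrees=True)
print('hook frame',Rz.inv().apply(p-b))
c=lambda im,x,y,w,h,W,H:cv2.resize(im[y:y+h,x:x+w,::-1],(W,H),interpolation=cv2.INTER_CUBIC)
cv2.imwrite('pics/c6.png',c(s,250,160,80,80,600,600))
for P in((-78,0,205),(-89,0,195),(-78,0,159)): print(((proj(*S,b+Rz.apply(P))[0]-[250,160])*7.5).round())
E
```

```text
[564.48970088  60.7937207  152.47867358] [-0.06266977 -0.7141878  -4.83998916]
hook frame [-77.0036508   -0.19629551 152.47867358]
[285. 319.]
[280. 378.]
[290. 446.]
```

View pics/c6.png

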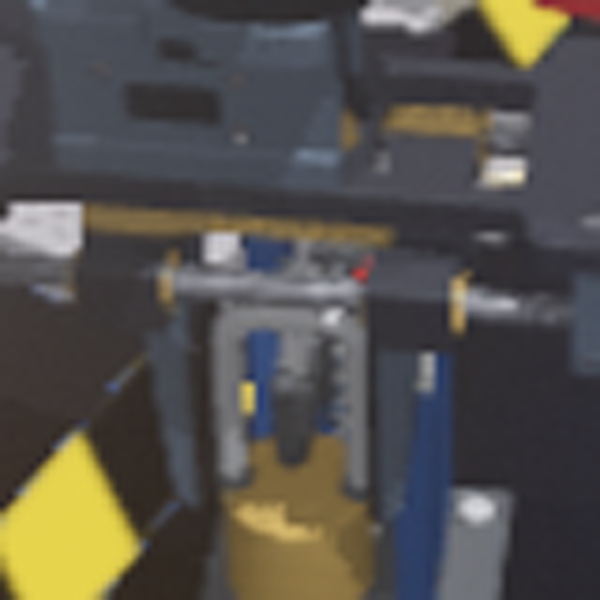

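The hook's point (293,385 in the crop) stands centred between the bail legs (215 and 368), with the bar at y=318 above and behind it. I'll lower, then feel outward for the point.

send_rows(
  motion=[
    {"tx": 0, "ty": 0, "tz": 0.007, "rx": 0, "ry": 0, "rz": 0, "gripper": 1},
    {"tx": 0, "ty": 0, "tz": 0.007, "rx": 0, "ry": 0, "rz": 0, "gripper": 1},
    {"tx": 0, "ty": 0, "tz": 0.007, "rx": 0, "ry": 0, "rz": 0, "gripper": 1},
    {"tx": 0, "ty": 0, "tz": 0.005, "rx": 0, "ry": 0, "rz": 0, "gripper": 1},
    {"tx": 0, "ty": 0, "tz": 0, "rx": 0, "ry": 0, "rz": 0, "gripper": 1},
    {"tx": 0, "ty": 0, "tz": 0, "rx": 0, "ry": 0, "rz": 0, "gripper": 1},
    {"tx": 0, "ty": 0, "tz": 0, "rx": 0, "ry": 0, "rz": 0, "gripper": 1},
  ],
)

```text
time_s: 19.55
ee_pos: [564.8, 60.9, 139.6]
ee_rot: [-180.0, -0.0, 22.3]
force: [-0.9, 0.0, -3.7]
gripper_width: 41.4
gripper_force: 40.0
```

send_rows(
  motion=[
    {"tx": -0.002, "ty": 0, "tz": 0, "rx": 0, "ry": 0, "rz": 0, "gripper": 1},
    {"tx": -0.002, "ty": 0, "tz": 0, "rx": 0, "ry": 0, "rz": 0, "gripper": 1},
    {"tx": 0, "ty": 0, "tz": 0, "rx": 0, "ry": 0, "rz": 0, "gripper": 1},
  ],
)

```text
time_s: 19.92
ee_pos: [562.7, 60.0, 139.5]
ee_rot: [-180.0, -0.0, 22.3]
force: [1.1, -0.7, -4.0]
gripper_width: 41.2
gripper_force: 40.0
```

send_rows(
  motion=[
    {"tx": -0.002, "ty": 0, "tz": 0, "rx": 0, "ry": 0, "rz": 0, "gripper": 1},
    {"tx": 0, "ty": 0, "tz": 0, "rx": 0, "ry": 0, "rz": 0, "gripper": 1},
    {"tx": 0, "ty": 0, "tz": 0, "rx": 0, "ry": 0, "rz": 0, "gripper": 1},
  ],
)

```text
time_s: 20.3
ee_pos: [562.0, 59.7, 139.5]
ee_rot: [-180.0, -0.0, 22.3]
force: [0.1, -0.2, -3.8]
gripper_width: 41.1
gripper_force: 40.0
```

send_rows(
  motion=[
    {"tx": -0.002, "ty": 0, "tz": 0, "rx": 0, "ry": 0, "rz": 0, "gripper": 1},
    {"tx": 0, "ty": 0, "tz": 0, "rx": 0, "ry": 0, "rz": 0, "gripper": 1},
    {"tx": 0, "ty": 0, "tz": 0, "rx": 0, "ry": 0, "rz": 0, "gripper": 1},
  ],
)

```text
time_s: 20.68
ee_pos: [561.6, 59.5, 139.6]
ee_rot: [180.0, -0.1, 22.3]
force: [3.9, 1.3, -4.7]
gripper_width: 41.2
gripper_force: 40.0
```

send_rows(
  motion=[
    {"tx": -0.002, "ty": 0, "tz": 0, "rx": 0, "ry": 0, "rz": 0, "gripper": 1},
    {"tx": 0, "ty": 0, "tz": 0, "rx": 0, "ry": 0, "rz": 0, "gripper": 1},
    {"tx": 0, "ty": 0, "tz": 0, "rx": 0, "ry": 0, "rz": 0, "gripper": 1},
  ],
)

```text
time_s: 21.05
ee_pos: [561.4, 59.3, 139.9]
ee_rot: [180.0, -0.2, 22.3]
force: [4.6, 1.6, -4.6]
gripper_width: 41.4
gripper_force: 40.0
```

send_rows(
  motion=[
    {"tx": -0.002, "ty": 0, "tz": 0, "rx": 0, "ry": 0, "rz": 0, "gripper": 1},
    {"tx": 0, "ty": 0, "tz": 0, "rx": 0, "ry": 0, "rz": 0, "gripper": 1},
    {"tx": 0, "ty": 0, "tz": 0, "rx": 0, "ry": 0, "rz": 0, "gripper": 1},
  ],
)

```text
time_s: 21.42
ee_pos: [561.2, 59.2, 140.1]
ee_rot: [180.0, -0.3, 22.3]
force: [6.1, 2.3, -4.8]
gripper_width: 41.2
gripper_force: 40.0
```

send_rows(
  motion=[
    {"tx": 0.005, "ty": 0, "tz": 0, "rx": 0, "ry": 0, "rz": 0, "gripper": 1},
    {"tx": 0.004, "ty": 0, "tz": 0, "rx": 0, "ry": 0, "rz": 0, "gripper": 1},
    {"tx": 0, "ty": 0, "tz": 0, "rx": 0, "ry": 0, "rz": 0, "gripper": 1},
    {"tx": 0, "ty": 0, "tz": 0, "rx": 0, "ry": 0, "rz": 0, "gripper": 1},
    {"tx": 0, "ty": 0, "tz": 0, "rx": 0, "ry": 0, "rz": 0, "gripper": 1},
  ],
)

```text
time_s: 22.05
ee_pos: [563.0, 60.2, 139.3]
ee_rot: [-180.0, 0.0, 22.3]
force: [0.4, -0.1, -4.3]
gripper_width: 41.3
gripper_force: 40.0
```

send_rows(
  motion=[
    {"tx": 0.002, "ty": 0, "tz": 0, "rx": 0, "ry": 0, "rz": 0, "gripper": 1},
    {"tx": 0, "ty": 0, "tz": 0.006, "rx": 0, "ry": 0, "rz": 0, "gripper": 1},
    {"tx": 0, "ty": 0, "tz": 0.006, "rx": 0, "ry": 0, "rz": 0, "gripper": 1},
    {"tx": 0, "ty": 0, "tz": 0.006, "rx": 0, "ry": 0, "rz": 0, "gripper": 1},
    {"tx": 0, "ty": 0, "tz": 0.006, "rx": 0, "ry": 0, "rz": 0, "gripper": 1},
    {"tx": 0, "ty": 0, "tz": 0, "rx": 0, "ry": 0, "rz": 0, "gripper": 1},
    {"tx": 0, "ty": 0, "tz": 0, "rx": 0, "ry": 0, "rz": 0, "gripper": 1},
  ],
)

```text
time_s: 22.92
ee_pos: [564.4, 60.7, 127.7]
ee_rot: [180.0, -0.0, 22.3]
force: [0.2, 0.4, -0.0]
gripper_width: 41.1
gripper_force: 40.0
```

send_rows(
  motion=[
    {"tx": 0, "ty": 0, "tz": 0.006, "rx": 0, "ry": 0, "rz": 0, "gripper": 1},
    {"tx": 0, "ty": 0, "tz": 0.006, "rx": 0, "ry": 0, "rz": 0, "gripper": 1},
    {"tx": 0, "ty": 0, "tz": 0.006, "rx": 0, "ry": 0, "rz": 0, "gripper": 1},
    {"tx": 0, "ty": 0, "tz": 0, "rx": 0, "ry": 0, "rz": 0, "gripper": 1},
    {"tx": 0, "ty": 0, "tz": 0, "rx": 0, "ry": 0, "rz": 0, "gripper": 1},
  ],
)

```text
time_s: 23.55
ee_pos: [564.1, 60.6, 118.5]
ee_rot: [-180.0, 0.0, 22.3]
force: [0.4, -0.3, 2.0]
gripper_width: 41.1
gripper_force: 40.0
```

send_rows(
  motion=[
    {"tx": 0, "ty": 0, "tz": 0.005, "rx": 0, "ry": 0, "rz": 0, "gripper": 1},
    {"tx": 0, "ty": 0, "tz": 0.005, "rx": 0, "ry": 0, "rz": 0, "gripper": 1},
    {"tx": 0, "ty": 0, "tz": 0, "rx": 0, "ry": 0, "rz": 0, "gripper": 1},
    {"tx": 0, "ty": 0, "tz": 0, "rx": 0, "ry": 0, "rz": 0, "gripper": 1},
  ],
)

```text
time_s: 24.05
ee_pos: [564.0, 60.6, 113.4]
ee_rot: [-180.0, 0.0, 22.3]
force: [-1.0, 0.7, 2.2]
gripper_width: 41.6
gripper_force: 40.0
```

send_rows(
  motion=[
    {"tx": 0, "ty": 0, "tz": 0.004, "rx": 0, "ry": 0, "rz": 0, "gripper": 1},
    {"tx": 0, "ty": 0, "tz": 0.004, "rx": 0, "ry": 0, "rz": 0, "gripper": 1},
    {"tx": 0, "ty": 0, "tz": 0, "rx": 0, "ry": 0, "rz": 0, "gripper": 1},
    {"tx": 0, "ty": 0, "tz": 0, "rx": 0, "ry": 0, "rz": 0, "gripper": 1},
  ],
)

```text
time_s: 24.55
ee_pos: [564.0, 60.6, 109.4]
ee_rot: [-180.0, 0.0, 22.3]
force: [-1.9, -0.6, 2.9]
gripper_width: 41.1
gripper_force: 40.0
```

send_rows(
  motion=[
    {"tx": 0, "ty": 0, "tz": 0.004, "rx": 0, "ry": 0, "rz": 0, "gripper": 1},
    {"tx": 0, "ty": 0, "tz": 0.004, "rx": 0, "ry": 0, "rz": 0, "gripper": 1},
    {"tx": 0, "ty": 0, "tz": 0, "rx": 0, "ry": 0, "rz": 0, "gripper": 1},
    {"tx": 0, "ty": 0, "tz": 0, "rx": 0, "ry": 0, "rz": 0, "gripper": 1},
  ],
)

```text
time_s: 25.05
ee_pos: [564.0, 60.6, 105.3]
ee_rot: [-180.0, 0.0, 22.3]
force: [-2.6, -1.0, 4.6]
gripper_width: 41.1
gripper_force: 40.0
```

send_rows(
  motion=[
    {"tx": 0, "ty": 0, "tz": 0.004, "rx": 0, "ry": 0, "rz": 0, "gripper": 1},
    {"tx": 0, "ty": 0, "tz": 0.002, "rx": 0, "ry": 0, "rz": 0, "gripper": 1},
    {"tx": 0, "ty": 0, "tz": 0, "rx": 0, "ry": 0, "rz": 0, "gripper": 1},
    {"tx": 0, "ty": 0, "tz": 0, "rx": 0, "ry": 0, "rz": 0, "gripper": 1},
  ],
)

```text
time_s: 25.55
ee_pos: [564.1, 60.7, 102.4]
ee_rot: [-180.0, 0.0, 22.3]
force: [-2.1, -1.5, 4.2]
gripper_width: 41.1
gripper_force: 40.0
```

send_rows(
  motion=[
    {"tx": 0, "ty": 0, "tz": 0.004, "rx": 0, "ry": 0, "rz": 0, "gripper": 1},
    {"tx": 0, "ty": 0, "tz": 0, "rx": 0, "ry": 0, "rz": 0, "gripper": 1},
    {"tx": 0, "ty": 0, "tz": 0, "rx": 0, "ry": 0, "rz": 0, "gripper": 1},
  ],
)

```text
time_s: 25.92
ee_pos: [566.3, 61.4, 100.8]
ee_rot: [180.0, -0.3, 22.3]
force: [4.8, 2.3, 1.2]
gripper_width: 41.2
gripper_force: 40.0
```

send_rows(
  motion=[
    {"tx": 0, "ty": 0, "tz": 0.004, "rx": 0, "ry": 0, "rz": 0, "gripper": 1},
    {"tx": 0, "ty": 0, "tz": 0, "rx": 0, "ry": 0, "rz": 0, "gripper": 1},
    {"tx": 0, "ty": 0, "tz": 0, "rx": 0, "ry": 0, "rz": 0, "gripper": 1},
  ],
)

```text
time_s: 26.3
ee_pos: [566.3, 61.4, 99.0]
ee_rot: [180.0, -0.3, 22.3]
force: [4.3, 2.0, 1.8]
gripper_width: 41.1
gripper_force: 40.0
```

send_rows(
  motion=[
    {"tx": 0.004, "ty": 0, "tz": 0, "rx": 0, "ry": 0, "rz": 0, "gripper": 1},
    {"tx": 0, "ty": 0, "tz": 0, "rx": 0, "ry": 0, "rz": 0, "gripper": 1},
    {"tx": 0, "ty": 0, "tz": 0, "rx": 0, "ry": 0, "rz": 0, "gripper": 1},
  ],
)

```text
time_s: 26.68
ee_pos: [566.4, 61.5, 98.5]
ee_rot: [180.0, -0.0, 22.3]
force: [2.2, 1.2, 1.1]
gripper_width: 41.3
gripper_force: 40.0
```

```bash
python3 - <<'E'
from h import *
s,*S=grab('scene');st=env.state();print(st['ee_pos'],st['force'])
cv2.imwrite('pics/c7.png',cv2.resize(s[180:260,250:330,::-1],(600,600),interpolation=cv2.INTER_CUBIC))
E
```

```text
[566.42343744  61.51774971  98.48080414] [3.19570859 1.46277573 0.91658867]
```

View pics/c7.png

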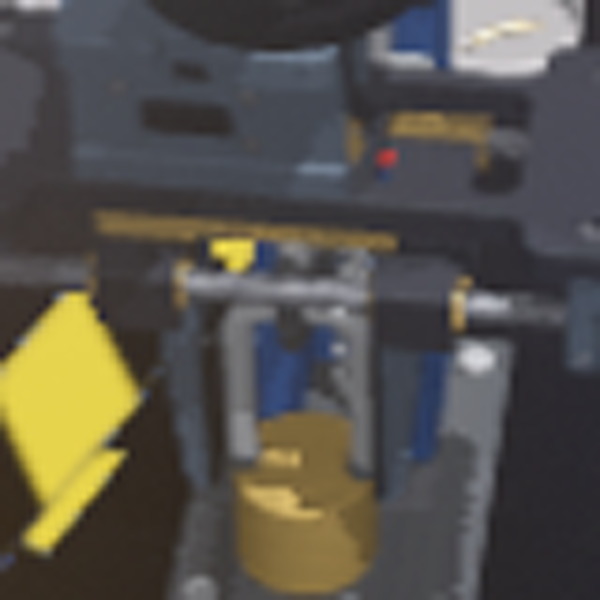

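The hook's bottom (290,330) now lies just under the bar inside the bail, with the point above it. The force dropped when it snapped, so the bar is in. I'll relieve the side load before letting go.

send_rows(
  motion=[
    {"tx": 0.004, "ty": 0, "tz": -0.002, "rx": 0, "ry": 0, "rz": 0, "gripper": 1},
    {"tx": 0, "ty": 0, "tz": 0, "rx": 0, "ry": 0, "rz": 0, "gripper": 1},
    {"tx": 0, "ty": 0, "tz": 0, "rx": 0, "ry": 0, "rz": 0, "gripper": 1},
    {"tx": 0, "ty": 0, "tz": 0, "rx": 0, "ry": 0, "rz": 0, "gripper": 1},
  ],
)

```text
time_s: 27.22
ee_pos: [567.8, 62.2, 99.4]
ee_rot: [-180.0, 0.0, 22.3]
force: [1.8, 0.9, 0.1]
gripper_width: 41.2
gripper_force: 40.0
```

send_rows(
  motion=[
    {"tx": 0.002, "ty": 0, "tz": -0.002, "rx": 0, "ry": 0, "rz": 0, "gripper": 1},
    {"tx": 0, "ty": 0, "tz": 0, "rx": 0, "ry": 0, "rz": 0, "gripper": 1},
    {"tx": 0, "ty": 0, "tz": 0, "rx": 0, "ry": 0, "rz": 0, "gripper": 1},
    {"tx": 0, "ty": 0, "tz": 0, "rx": 0, "ry": 0, "rz": 0, "gripper": 1},
  ],
)

```text
time_s: 27.72
ee_pos: [568.4, 62.5, 100.3]
ee_rot: [-180.0, 0.1, 22.3]
force: [-1.1, -0.1, 0.6]
gripper_width: 41.2
gripper_force: 40.0
```

The weight is now carried by the hook with no side load, so I open.

send_rows(
  motion=[
    {"tx": 0, "ty": 0, "tz": 0, "rx": 0, "ry": 0, "rz": 0, "gripper": -1},
    {"tx": 0, "ty": 0, "tz": 0, "rx": 0, "ry": 0, "rz": 0, "gripper": -1},
    {"tx": 0, "ty": 0, "tz": 0, "rx": 0, "ry": 0, "rz": 0, "gripper": -1},
    {"tx": 0, "ty": 0, "tz": 0, "rx": 0, "ry": 0, "rz": 0, "gripper": -1},
    {"tx": 0, "ty": 0, "tz": 0, "rx": 0, "ry": 0, "rz": 0, "gripper": -1},
    {"tx": 0, "ty": 0, "tz": 0, "rx": 0, "ry": 0, "rz": 0, "gripper": -1},
    {"tx": 0, "ty": 0, "tz": 0, "rx": 0, "ry": 0, "rz": 0, "gripper": -1},
  ],
)

```text
time_s: 28.6
ee_pos: [568.9, 62.6, 100.5]
ee_rot: [-180.0, -0.0, 22.3]
force: [-1.3, -0.3, -0.2]
gripper_width: 91.3
gripper_force: 0.0
```

send_rows(
  motion=[
    {"tx": 0, "ty": 0, "tz": -0.02, "rx": 0, "ry": 0, "rz": 0, "gripper": -1},
    {"tx": 0, "ty": 0, "tz": -0.03, "rx": 0, "ry": 0, "rz": 0, "gripper": -1},
    {"tx": 0, "ty": 0, "tz": -0.04, "rx": 0, "ry": 0, "rz": 0, "gripper": -1},
    {"tx": 0, "ty": 0, "tz": -0.05, "rx": 0, "ry": 0, "rz": 0, "gripper": -1},
    {"tx": 0, "ty": 0, "tz": -0.06, "rx": 0, "ry": 0, "rz": 0, "gripper": -1},
    {"tx": 0, "ty": 0, "tz": -0.06, "rx": 0, "ry": 0, "rz": 0, "gripper": -1},
    {"tx": -0.1, "ty": 0, "tz": 0, "rx": 0, "ry": 0, "rz": 0, "gripper": -1},
    {"tx": -0.1, "ty": 0, "tz": 0, "rx": 0, "ry": 0, "rz": 0, "gripper": -1},
    {"tx": -0.1, "ty": 0, "tz": 0, "rx": 0, "ry": 0, "rz": 0, "gripper": -1},
    {"tx": 0, "ty": 0.06, "tz": 0, "rx": 0, "ry": 0, "rz": 0, "gripper": -1},
    {"tx": 0, "ty": 0.06, "tz": 0, "rx": 0, "ry": 0, "rz": 0, "gripper": -1},
    {"tx": 0, "ty": 0, "tz": 0, "rx": 0, "ry": 0, "rz": 0, "gripper": -1},
  ],
)

```text
time_s: 30.1
ee_pos: [453.5, -51.0, 231.6]
ee_rot: [179.9, -0.1, 22.1]
force: [-0.1, 0.2, -0.3]
gripper_width: 91.5
gripper_force: 0.0
```

```bash
python3 - <<'E'
from h import *
s,*S=grab('scene');t,*T=grab('top');print(env.state()['ee_pos'],env.state()['force'])
c=lambda im,x,y,w,h,W,H:cv2.resize(im[y:y+h,x:x+w,::-1],(W,H),interpolation=cv2.INTER_CUBIC)
cv2.imwrite('pics/c8.png',np.hstack([np.vstack([c(s,250,165,80,60,400,300),c(s,240,150,240,240,400,300)]),c(t,255,190,66,99,400,600)]))
E
```

```text
[452.6780551  -49.57856271 231.06433966] [-0.41759108 -0.9952517   0.21947208]
```

View pics/c8.png

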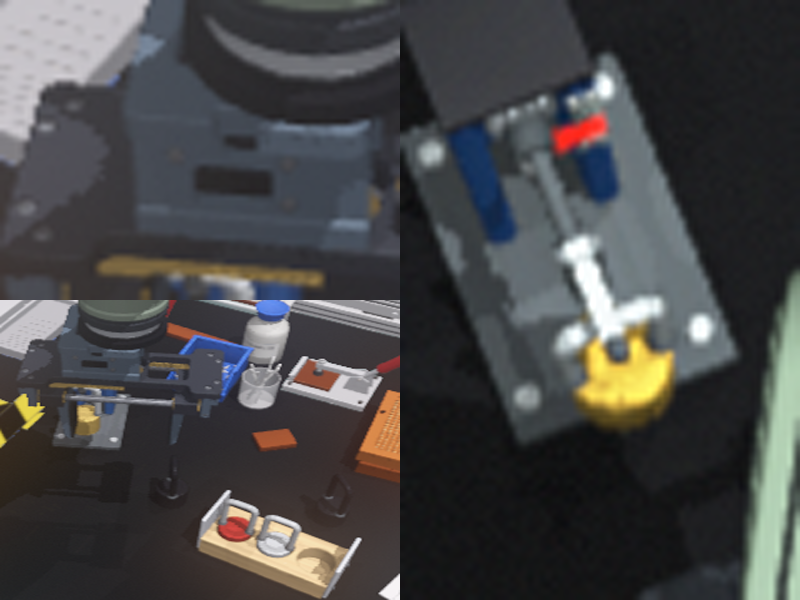

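In the top view the bail bar crosses at (608,320) under the shut latch, behind the dark tip (617,350), and red and steel stand in the holder. I'll let it settle and check that it is at rest, measuring tilt and hook sink numerically.

send_rows(
  motion=[
    {"tx": 0, "ty": 0.05, "tz": 0, "rx": 0, "ry": 0, "rz": 0, "gripper": -1},
    {"tx": 0, "ty": 0.05, "tz": 0, "rx": 0, "ry": 0, "rz": 0, "gripper": -1},
    {"tx": 0, "ty": 0.05, "tz": 0, "rx": 0, "ry": 0, "rz": 0, "gripper": -1},
    {"tx": 0, "ty": 0.05, "tz": 0, "rx": 0, "ry": 0, "rz": 0, "gripper": -1},
    {"tx": 0, "ty": 0, "tz": 0, "rx": 0, "ry": 0, "rz": 0, "gripper": -1},
    {"tx": 0, "ty": 0, "tz": 0, "rx": 0, "ry": 0, "rz": 0, "gripper": -1},
    {"tx": 0, "ty": 0, "tz": 0, "rx": 0, "ry": 0, "rz": 0, "gripper": -1},
    {"tx": 0, "ty": 0, "tz": 0, "rx": 0, "ry": 0, "rz": 0, "gripper": -1},
    {"tx": 0, "ty": 0, "tz": 0, "rx": 0, "ry": 0, "rz": 0, "gripper": -1},
    {"tx": 0, "ty": 0, "tz": 0, "rx": 0, "ry": 0, "rz": 0, "gripper": -1},
    {"tx": 0, "ty": 0, "tz": 0, "rx": 0, "ry": 0, "rz": 0, "gripper": -1},
    {"tx": 0, "ty": 0, "tz": 0, "rx": 0, "ry": 0, "rz": 0, "gripper": -1},
  ],
)

```text
time_s: 31.7
ee_pos: [490.7, -142.4, 230.4]
ee_rot: [-180.0, -0.0, 22.3]
force: [0.6, -0.5, -0.6]
gripper_width: 91.3
gripper_force: 0.0
```

```bash
python3 - <<'E'
from h import *
b=np.array([635.67,90.17,0]);Rz=R.from_euler('z',22.28,degrees=True)
def cen(im,w):
    x,y,W,H=w;c=im[y:y+H,x:x+W].astype(int);m=(c[...,0]-c[...,2]>60)
    v,u=np.nonzero(m);return (u.mean()+x).round(2),(v.mean()+y).round(2),len(u),(u.min()+x,u.max()+x,v.min()+y,v.max()+y)
for i in range(5):
    t,*T=grab('top');s,*S=grab('scene');print(cen(t,(280,235,30,35)),cen(s,(265,200,45,60)))
for f in (0,-10):
    a=np.linspace(0,2*np.pi,40)
    for cam,C in(('top',T),('scene',S)):
        pts=[]
        for h in(57,93): pts+= [b+Rz.apply([-78+20*np.cos(k),20*np.sin(k),h+10+f]) for k in a]
        q=proj(*C,pts);print(cam,f,q.min(0).round(1),q.max(0).round(1))
E
```

```text
(np.float64(291.62), np.float64(251.94), 142, (np.int64(284), np.int64(299), np.int64(243), np.int64(258))) (np.float64(285.41), np.float64(234.17), 451, (np.int64(265), np.int64(306), np.int64(200), np.int64(257)))
(np.float64(291.62), np.float64(251.94), 142, (np.int64(284), np.int64(299), np.int64(243), np.int64(258))) (np.float64(285.42), np.float64(234.12), 447, (np.int64(265), np.int64(306), np.int64(200), np.int64(257)))
(np.float64(291.62), np.float64(251.94), 142, (np.int64(284), np.int64(299), np.int64(243), np.int64(258))) (np.float64(285.43), np.float64(234.18), 449, (np.int64(265), np.int64(306), np.int64(200), np.int64(257)))
(np.float64(291.67), np.float64(251.94), 143, (np.int64(284), np.int64(299), np.int64(243), np.int64(258))) (np.float64(285.43), np.float64(234.13), 449, (np.int64(265), np.int64(306), np.int64(200), np.int64(257)))
(np.float64(291.62), np.float64(251.94), 142, (np.int64(284), np.int64(299), np.int64(243), np.int64(258))) (np.float64(285.49), np.float64(234.28), 453, (np.int64(265), np.int64(306), np.int64(200), np.int64(257)))
top 0 [281.7 240.8] [300.9 261.7]
scene 0 [279.7 231.4] [299.6 257.4]
top -10 [282.  241.7] [301.  262.4]
scene -10 [279.9 234.7] [299.7 260.5]
```

```bash
python3 -c "
from workcell import env
print(env.job_done())"
```

```text
the job is handed in; nothing more can be done
None
```

I hung the brass weight by its bail in the balance hook and handed the job in; no verdict came back. In the last pictures it was upright and at rest under the shut latch, with the steel and red weights still in the holder.

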